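Re-rack the electronics modules in reverse order

ROBOT

A 6-joint arm with a two-finger parallel gripper is mounted at the origin on a cart in front of the work surface, level with it; the furniture and walls round the work are solid. World frame = base frame: x ahead of the robot, y to its left, z up, the work surface at z = 0. Lengths are in mm, angles in rad, forces in N, time in s.
With the tool pointing down it reaches from about 400 to 925 mm from the base axis. Payload 12.5 kg.
Tool frame: the origin (TCP) lies midway between the tips of the shut fingers; the grasp point (between the pads) lies 19 mm behind it; z points along the fingers, y is the line along which they close (so a half turn about z gives the same grasp; the last joint's range is limited). The gripper opens to 95 mm and grips with 3 to 60 N. Pads are 20 mm wide; open, the fingers measure 119 mm over their backs; the gripper's body (75 mm by 180 mm) begins 59 mm behind the grasp point.
Start: joints at [1.242, 0.491, 1.559, -0, 1.092, -0.106], TCP at [138.082, 609.574, 214.661] pointing down, gripper open.
Joint ranges: [-3.1, 3.1], [-0.84, 2.19], [0.05, 2.79], [-1.13, 4.28], [0.06, 2.93], [-2.69, 2.69]. Speed limits (rad/s): [2.22, 2.22, 2.79, 3.14, 3.14, 3.14].

INTERFACE

Orientations are given as [roll, pitch, yaw] about the fixed x, y, z axes, in that order (R = Rz(yaw) Ry(pitch) Rx(roll)).
In Python, from cell import state, read_camera, camera_info, env gives the robot as it stands.
- The arm moves only by the tool move_arm, never from a script. Its argument "commands" is a list of rows, each a list of 3 entries, a list of its own where there are three numbers: the shift along the world's x, y, z in cm, then the turn, a rotation vector about the world's x, y, z in degrees, then the opening, from 0 (shut) to 1 (fully open). A call has 1 to 10 rows; each row shifts and turns the commanded pose from where the row before left it; what a row does not reach is not made up. A row lasts 1/10 s, in which the tool goes at most 50 mm and 8.59 degrees, less where a joint would pass 70% of its speed; a pose out of reach is approached as far as the arm can. A call with a gripper value outside its range is refused whole. The fingers move at their own pace and stop on an object; the grip force is fixed at half the most. Time passes only in rows, so rows that do not move let the fingers close. It gives the time, the measured TCP pose, the force, the opening and the grip force at its end, in the units of the state.
- state(): the state, without advancing time (a new reading comes with each control period).
- read_camera(name): name is "scene" or "top"; returns the picture (400x640x3 uint8, blue, green, red); there is no depth.
- camera_info(name): a dict with "K" (3x3 intrinsics, pixels), "k1" (the pictures are not rectified: a ray, as slopes to the right and down, at radius r is drawn at 1 + k1 r^2 times it, then the intrinsics apply), "cam_to_world" (4x4, takes a point from camera to world coordinates). Camera axes: x right, y down, z forward; pixel columns grow to the right and rows downward; lengths in mm; the calibration is good to about 2 mm. A picture is of the moment at which its call begins. camera_info takes no time and is no camera call.
- env.job_done(): hands the job in; it is judged then, once.
The state is a dict: "t": time; "joints": joint angles; "qvel": joint speeds; "tau": joint torques, N m; "eef_pos": TCP position; "tcp_rot": TCP orientation; "ft_force": force on the tool from outside, world axes, zero at the start; "moment": the same for the moment, N m; "opening": opening from 0.0 (shut) to 1.0 (fully open); "grip_force": force on a finger pad.
Only numpy, scipy, OpenCV 4.12 (cv2) and the standard library are available. Lean on these libraries where they do the work, as an engineer would, in place of code of your own. Each camera call takes 0.05 s, during which the arm holds its last target. There are 200 camera calls.

TASK

For assembly, move the four electronics modules from the pale kit rack to the empty grey fitting rack in reverse order, left to right: the module in the leftmost bay goes to the rightmost bay of the fitting rack, and so on. Set each one down (do not drop it) upright in the middle of its own bay with its long side along the row, as it stood before, and leave all four released and at rest.

Things in the scene. Friction and masses are not known exactly. Their poses are not given: they have to be found in the camera images.
- radio_receiver: Radio receiver: flat black box with a red patch on top, 38 x 61 x 17 mm (x, y, z of its own frame); origin at the centre of its underside, z up. Stands on a kit rack pad, long side (y) along the row; grip across x at mid-length.
- speed_controller: Speed controller: slim plain black sleeve, 18 x 62 x 12 mm (x, y, z of its own frame); origin at the centre of its underside, z up. Stands on a kit rack pad, long side (y) along the row; grip across x at mid-length.
- relay_board: Relay board: dark green board with two white relay blocks on it, 35 x 68 x 27 mm; the board top is 6 mm above its underside; grip the blocks, 20 mm wide in x (y from -27 to +21 mm, tops at 23 and 27 mm) (x, y, z of its own frame); origin at the centre of its underside, z up. Stands on a kit rack pad, long side (y) along the row; grip across x at mid-length.
- driver_board: Driver board: small dark board with a bright blue block on one end and a black one on the other, 18 x 39 x 21 mm; the board edges to grip are 5 to 7 mm above its underside, the foot below is 16 mm wide (x, y, z of its own frame); origin at the centre of its underside, z up. Stands on a kit rack pad, long side (y) along the row; grip across x at mid-length.
- pad_blue: Blue plastic pad fixed in one bay of the kit rack under the radio receiver, 54 (across the row) x 76 (along the row) x 3 mm; origin at the centre of its underside, which is 6 mm above the table, so its top is 9 mm above the table; y along the row, to the left. It stays where it is and marks that module's starting bay.
- pad_yellow: Yellow plastic pad fixed in one bay of the kit rack under the speed controller, 54 (across the row) x 76 (along the row) x 3 mm; origin at the centre of its underside, which is 6 mm above the table, so its top is 9 mm above the table; y along the row, to the left. It stays where it is and marks that module's starting bay.
- pad_red: Red plastic pad fixed in one bay of the kit rack under the relay board, 54 (across the row) x 76 (along the row) x 3 mm; origin at the centre of its underside, which is 6 mm above the table, so its top is 9 mm above the table; y along the row, to the left. It stays where it is and marks that module's starting bay.
- pad_white: White plastic pad fixed in one bay of the kit rack under the driver board, 54 (across the row) x 76 (along the row) x 3 mm; origin at the centre of its underside, which is 6 mm above the table, so its top is 9 mm above the table; y along the row, to the left. It stays where it is and marks that module's starting bay.
- kit_rack: Pale wooden rack, bright dividers, fixed: base 70 x 344 x 6 mm, four bays in a row, open front and back, with five dividers (4 mm thick, tops 20 mm above the table). Origin: centre of the underside; y along the row, to the robot's left; bay centres at y = 126, 42, -42, -126 mm, x = 0; each 80 mm clear along the row. A coloured pad with a module in each bay.
- fitting_rack: Grey rack, dark dividers, fixed: base 70 x 344 x 6 mm, four bays in a row, open front and back, with five dividers (4 mm thick, tops 20 mm above the table). Origin: centre of the underside; y along the row, to the robot's left; bay centres at y = 126, 42, -42, -126 mm, x = 0; each 80 mm clear along the row. Empty at the start, grey pads, tops 9 mm above the table.
Not all that is in view belongs to the job. Of the things shaped like the speed_controller, the black one is meant. Leave any blue look-alike of the relay_board alone.

How it is judged:
By the outcome, as a careful person would: the job done as asked, in the order asked, and still so for the second after the job is handed in, with the robot touching nothing.
It also fails if it takes over 96 s, if anything falls off the work surface, if the arm or the gripper's body presses on something with over 40 N, if the wrist force passes 120 N, or if a joint passes its speed limit or range.

## Working session

There is one attempt and no reset: what is moved stays moved. The work goes in short steps, Python scripts to look and compute and a tool call to move; the robot and the scene stay as the last step left them, time stands still between calls to the robot, and variables do not carry over. Pictures are saved under pics/ and viewed, at most 14 in all, crops included, and the job is handed in when it is done.

Besides the shell and the picture viewer there is one more tool, called after "Call:" as name([rows], argument=value, ...), one row to a line, values as JSON. move_arm: Moves the arm, as the interface text tells. Its arguments: {"type":"object","properties":{"commands":{"type":"array"}},"required":["commands"]}

```bash
ls; mkdir -p pics
cat > h.py <<'E'
import numpy as np,cv2
from cell import state, read_camera, camera_info, env
def snap(cam,name,crop=None,s=1):
    im=read_camera(cam); cv2.imwrite('pics/raw_'+name,im)
    if crop: x0,y0,x1,y1=crop; im=im[y0:y1,x0:x1]
    cv2.imwrite('pics/'+name,cv2.resize(im,None,fx=s,fy=s,interpolation=cv2.INTER_CUBIC))
def p2w(cam,u,v,z):
    c=camera_info(cam);K=np.array(c['K']);T=np.array(c['cam_to_world'])
    d=np.array([(u-K[0,2])/K[0,0],(v-K[1,2])/K[1,1]]);s=d.copy()
    for _ in range(20): s=d/(1+c['k1']*(s@s))
    r=T[:3,:3]@np.array([s[0],s[1],1]);o=T[:3,3]
    return (o+r*(z-o[2])/r[2]).round(1)
def w2p(cam,p):
    c=camera_info(cam);K=np.array(c['K']);T=np.array(c['cam_to_world'])
    q=T[:3,:3].T@(np.array(p)-T[:3,3]);s=q[:2]/q[2];s=s*(1+c['k1']*(s@s))
    return (K[:2,:2]@s+K[:2,2]).round(1)
E
python3 - <<'E'
from h import *
snap('top','t0.png');snap('scene','s0.png')
print(state());
for c in('top','scene'):print(camera_info(c))
E
```

```text
pics
{'t': 0.1, 'joints': array([ 1.24241122e+00,  4.91520620e-01,  1.55938927e+00,  1.22625959e-05,
        1.09172260e+00, -1.05636855e-01]), 'qvel': array([-0.00170132, -0.00283144,  0.00012498, -0.00049797, -0.00236537,
        0.00112034]), 'tau': array([ 2.46922027e-03, -6.13629699e+01, -2.58609813e+01,  6.93759928e-02,
        4.70015989e-02,  1.26232571e-07]), 'eef_pos': array([137.99511317, 609.34936647, 214.10666981]), 'tcp_rot': array([-3.14055976e+00, -1.20456926e-04,  2.91883868e+00]), 'ft_force': array([-0.21260706, -1.07703165,  0.22788826]), 'moment': array([-0.04929241, -0.03443232, -0.00394002]), 'grip_force': 0.0, 'opening': 1.0007291773764493}
{'K': array([[467.13785875,   0.        , 315.93677143],
       [  0.        , 467.13785875, 203.65399005],
       [  0.        ,   0.        ,   1.        ]]), 'k1': -0.07165496135797483, 'cam_to_world': array([[-2.55702510e-02, -9.86237080e-01,  1.63348045e-01,
         4.17397576e+02],
       [-9.99442614e-01,  2.17126674e-02, -2.53578840e-02,
         1.79485736e+01],
       [ 2.14621637e-02, -1.63905405e-01, -9.86242563e-01,
         9.94939493e+02],
       [ 0.00000000e+00,  0.00000000e+00,  0.00000000e+00,
         1.00000000e+00]])}
{'K': array([[465.03278353,   0.        , 322.325065  ],
       [  0.        , 465.03278353, 201.01908932],
       [  0.        ,   0.        ,   1.        ]]), 'k1': 0.042022965395405384, 'cam_to_world': array([[ 9.06798672e-01, -2.15195240e-01,  3.62501277e-01,
         1.43859704e+02],
       [-4.21027256e-01, -4.18926453e-01,  8.04510209e-01,
        -8.69853210e+02],
       [-2.12653933e-02, -8.82151708e-01, -4.70485013e-01,
         5.69713573e+02],
       [ 0.00000000e+00,  0.00000000e+00,  0.00000000e+00,
         1.00000000e+00]])}
```

View pics/t0.png

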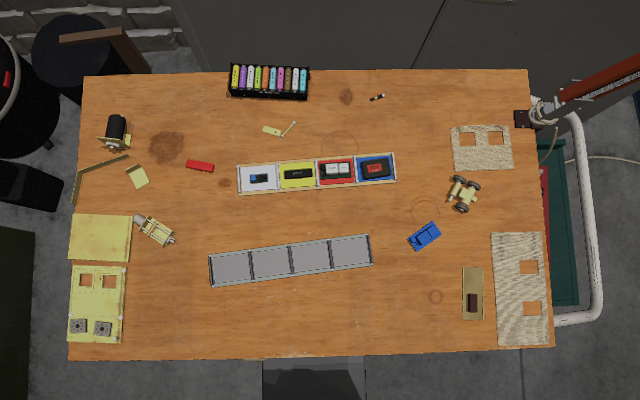

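View pics/s0.png

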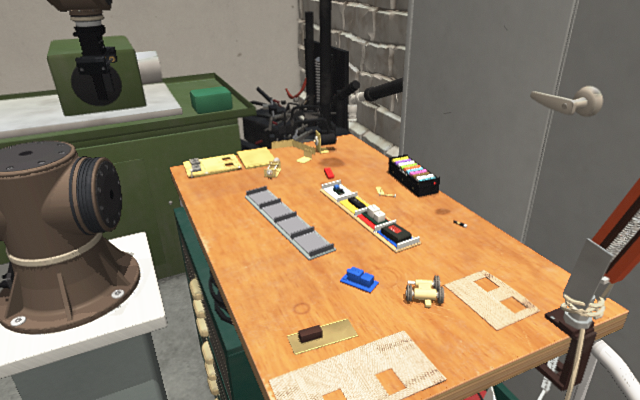

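The top view shows the kit rack from (238,178) to (396,167) and the fitting rack from (209,270) to (371,250). Candidates:
- **Speed controller:** black at (298,174) on yellow. Look-alikes are red at (200,166) and brown at (472,302).
- **Relay:** green and white at (337,170). The look-alike is blue at (425,236).
- **Driver:** (259,178).
- **Radio:** (376,167).

Next is one close crop to check these.

Run:
```python
import cv2
im=cv2.imread('pics/raw_t0.png')
cv2.imwrite('pics/k0.png',cv2.resize(im[145:200,232:402],None,fx=4.7,fy=4.7,interpolation=cv2.INTER_CUBIC))
cv2.imwrite('pics/f0.png',cv2.resize(im[230:292,204:378],None,fx=4.5,fy=4.5,interpolation=cv2.INTER_CUBIC))
```

```text
(no output)
```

View pics/k0.png

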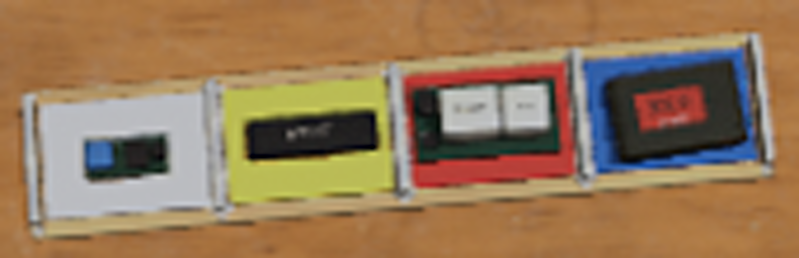

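View pics/f0.png

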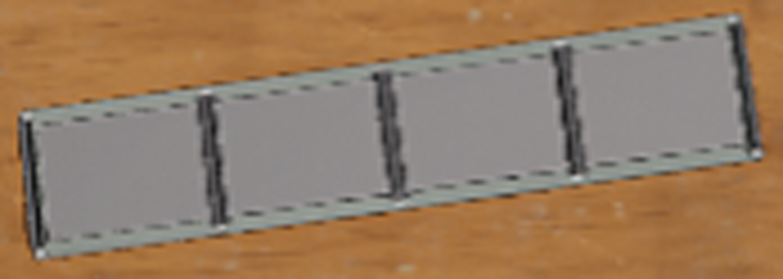

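The crops confirm the order left to right: driver (white), speed controller (yellow), relay (red), radio (blue). The relay's bare end points left, so +y is to the left. I'll fit the racks from the divider-top ends, and the modules by silhouette.

```bash
cat > fit.py <<'E'
from h import *
from scipy.optimize import least_squares, minimize
im=cv2.imread('pics/raw_t0.png')
def tf(P,p):
    c,s=np.cos(P[2]),np.sin(P[2]); return [P[0]+c*p[0]-s*p[1],P[1]+s*p[0]+c*p[1],p[2]]
def rack(pts,o,s):
    uv=(np.array(pts)+.5)/s-.5+o
    M=[(x,y,20) for y in(170,85-1,0,-84,-170) for x in(33,-33)]
    M=[(x,y,20) for y in(168+2,84,0,-84,-170) for x in(35,-35)]
    r=least_squares(lambda P:np.ravel([w2p('top',tf(P,m)) for m in M]-uv),[600,0,0.],diff_step=1e-3)
    print(r.x.round(3),'resid px',r.fun.reshape(-1,2).round(1).tolist()); return r.x
k=rack([(30,95),(38,233),(209,82),(223,210),(392,66),(404,197),(574,50),(585,183),(757,36),(769,174)],(232,145),4.7)
f=rack([(26,117),(40,252),(206,95),(221,224),(384,74),(398,200),(560,45),(577,177),(735,20),(756,155)],(204,230),4.5)
S=4
def boxes(n):
    return {'radio':[(38,61,0,17,0)],'speed':[(18,62,0,12,0)],'relay':[(35,68,0,6,0),(20,48,6,25,-3)],'driver':[(18,39,5,7,0),(16,39,0,5,0)]}[n]
def render(P,bs):
    m=np.zeros((400*S,640*S),np.uint8)
    for (a,b,z0,z1,yo) in bs:
        q=[w2p_(tf(P,(sx*a/2,yo+sy*b/2,9+z))) for sx in(-1,1) for sy in(-1,1) for z in(z0,z1)]
        h=cv2.convexHull(((np.array(q)+.5)*S-.5).astype(np.float32))
        cv2.fillConvexPoly(m,np.round(h*16).astype(np.int32),255,shift=4)
    return cv2.resize(m,(640,400),interpolation=cv2.INTER_AREA)/255.
import h as H
c_=camera_info('top')
def w2p_(p):
    K=c_['K'];T=c_['cam_to_world'];q=T[:3,:3].T@(np.array(p)-T[:3,3]);s=q[:2]/q[2];s=s*(1+c_['k1']*(s@s));return K[:2,:2]@s+K[:2,2]
for n,y in zip(['driver','speed','relay','radio'],[126,42,-42,-126]):
    reg=render(tf(k,(0,y,0))[:2]+[k[2]],[(50,72,0,0,0)])>.9
    px=im[reg].astype(float); 
    hsv=px; bg=np.median(px[px.max(1)>120],0)
    d=np.linalg.norm(im-bg,axis=2); a=np.clip((d-20)/90,0,1)*reg
    P0=np.array(tf(k,(0,y,0))[:2]+[k[2]])
    g=lambda e:((render(P0+[e[0],e[1],e[2]/50],boxes(n))-a)[reg]**2).sum()
    r=min((minimize(g,s,method='Nelder-Mead',options=dict(initial_simplex=np.array(s)+np.vstack([[0,0,0],4*np.eye(3)]))) for s in([0,0,0],[4,-4,2],[-4,4,-2])),key=lambda r:r.fun)
    P=P0+[r.x[0],r.x[1],r.x[2]/50]
    print(n,P.round(3),'yaw deg',np.degrees(P[2]).round(1),'offset',r.x.round(1),'err',round(r.fun,1),'sum',a.sum().round(1),'bg',bg)
for y in (126,42,-42,-126): print('fit bay',np.round(tf(f,(0,y,0)),1))
print('base',w2p('top',[600,0,0]))
E
python3 fit.py
```

```text
[645.758   0.      0.   ] resid px [[-5.7, -6.1], [-7.5, -3.5], [-3.7, -4.3], [-6.4, 0.5], [-3.6, -1.5], [-5.4, 2.4], [-3.4, 1.1], [-4.5, 4.6], [-2.8, 3.3], [-3.6, 5.7]]
[461.719   0.      0.   ] resid px [[22.6, -11.2], [19.5, -7.3], [23.9, -7.2], [21.0, -2.0], [24.6, -3.6], [22.3, 2.3], [25.5, 2.0], [23.1, 6.4], [27.5, 6.4], [24.5, 10.0]]
driver [6.38291e+02 1.14452e+02 1.01000e-01] yaw deg 5.8 offset [ -7.5 -11.5   5. ] err 68.3 sum 248.7 bg [192. 188. 186.]
speed [6.46594e+02 2.94050e+01 6.40000e-02] yaw deg 3.7 offset [  0.8 -12.6   3.2] err 47.2 sum 303.2 bg [ 85. 188. 186.]
relay [ 6.36482e+02 -4.37020e+01 -2.40000e-01] yaw deg -13.8 offset [ -9.3  -1.7 -12. ] err 124.5 sum 512.4 bg [146. 155. 183.]
radio [ 6.46932e+02 -1.27101e+02 -1.10000e-02] yaw deg -0.7 offset [ 1.2 -1.1 -0.6] err 67.3 sum 598.1 bg [124. 100. 157.]
fit bay [461.7 126.    0. ]
fit bay [461.7  42.    0. ]
fit bay [461.7 -42.    0. ]
fit bay [ 461.7 -126.     0. ]
base [312.2 195.6]
```

```bash
sed -i "s/\[w2p('top',tf(P,m)) for m in M\]-uv),\[600,0,0.\],diff_step=1e-3/[w2p_(tf(P,m)) for m in M]-uv),[600,1,0.1]/; /^def rack/,\$b" fit.py
python3 - <<'E'
s=open('fit.py').read()
i=s.index('import h as H'); j=s.index('for n,y in zip'); blk=s[i:j]
s=s.replace(blk,''); s=s.replace('def rack',blk+'def rack',1)
s=s.replace("bg=np.median(px[px.max(1)>120],0)","bg={'driver':np.array([195,190,188]),'speed':np.median(px[px[:,1]>150],0) if n=='speed' else 0,'relay':np.median(px[(px[:,2]>120)&(px[:,1]<100)],0) if n=='relay' else 0,'radio':np.median(px[px[:,0]>130],0) if n=='radio' else 0}[n]")
open('fit.py','w').write(s)
E
python3 fit.py
```

```text
[ 6.4614e+02 -1.0149e+01  6.2000e-02] resid px [[-1.8, -1.6], [-1.6, 1.0], [0.1, -2.1], [-0.5, 2.6], [0.1, -1.8], [0.4, 2.1], [0.1, -1.5], [1.1, 1.9], [0.4, -1.5], [1.7, 0.6]]
[4.62156e+02 4.85890e+01 1.11000e-01] resid px [[-2.1, -1.8], [-1.7, 2.0], [-1.0, -2.3], [-0.5, 2.7], [-0.6, -3.0], [0.7, 2.5], [0.2, -2.0], [1.1, 2.1], [1.8, -1.9], [2.2, 1.3]]
driver [6.38243e+02 1.14729e+02 9.50000e-02] yaw deg 5.5 offset [-0.1 -0.9  1.7] err 6.4 sum 173.7 bg [195 190 188]
speed [6.46684e+02 2.99240e+01 6.80000e-02] yaw deg 3.9 offset [ 3.1 -1.8  0.3] err 7.4 sum 278.5 bg [ 85. 188. 186.]
relay [ 6.52831e+02 -4.87260e+01  6.10000e-02] yaw deg 3.5 offset [ 4.1  3.3 -0. ] err 7.7 sum 506.3 bg [ 55.  61. 183.]
radio [ 6.53531e+02 -1.36121e+02  1.45000e-01] yaw deg 8.3 offset [-0.4 -0.2  4.1] err 12.3 sum 556.8 bg [169.  96.  49.]
fit bay [448.2 173.8   0. ]
fit bay [457.5  90.3   0. ]
fit bay [466.8   6.8   0. ]
fit bay [476.1 -76.6   0. ]
base [312.2 195.6]
```

```bash
sed -i "s/(168+2,84,0,-84,-170) for x in(35,-35)/(168,84,0,-84,-168) for x in(30.5,-30.5)/" fit.py; python3 fit.py
python3 - <<'E'
from h import *
for n,u,v in [('pens near edge',268,97)]: print(n,p2w('top',u,v,0))
E
```

```text
[ 6.46008e+02 -1.01320e+01  6.20000e-02] resid px [[-0.8, 0.4], [-0.8, -1.1], [0.2, -0.0], [-0.6, 0.6], [0.3, 0.3], [0.2, 0.1], [0.3, 0.6], [0.9, -0.1], [-0.2, 0.6], [0.5, -1.4]]
[4.62052e+02 4.85960e+01 1.11000e-01] resid px [[-0.9, 0.3], [-1.0, -0.2], [-0.8, -0.1], [-0.7, 0.6], [-0.3, -0.9], [0.4, 0.4], [0.5, 0.2], [0.8, -0.0], [1.1, 0.4], [0.9, -0.7]]
driver [6.38312e+02 1.14691e+02 1.00000e-01] yaw deg 5.7 offset [ 0.1 -0.9  1.9] err 7.4 sum 175.4 bg [195 190 188]
speed [6.46714e+02 2.98890e+01 7.00000e-02] yaw deg 4.0 offset [ 3.3 -1.9  0.4] err 9.3 sum 280.4 bg [ 85. 188. 186.]
relay [ 6.52879e+02 -4.89750e+01  6.10000e-02] yaw deg 3.5 offset [ 4.3  3.1 -0. ] err 8.1 sum 507.1 bg [ 55.  61. 183.]
radio [ 6.53632e+02 -1.36202e+02  1.49000e-01] yaw deg 8.6 offset [-0.2 -0.3  4.4] err 13.6 sum 558.4 bg [169.  96.  49.]
fit bay [448.1 173.8   0. ]
fit bay [457.4  90.3   0. ]
fit bay [466.7   6.9   0. ]
fit bay [476.  -76.6   0. ]
base [312.2 195.6]
pens near edge [827.8  94.    0. ]
```

Call:
move_arm([
  [[1.5, -1.5, 0], [0, 0, -4], 1],
  [[2.5, -2.5, 0], [0, 0, -4], 1],
  [[2.9, -2.85, 0], [0, 0, -4], 1],
  [[2.9, -2.85, 0], [0, 0, -4], 1],
  [[2.9, -2.85, 0], [0, 0, -4], 1],
  [[2.9, -2.85, 0], [0, 0, -4], 1],
  [[2.9, -2.85, 0], [0, 0, -4], 1],
  [[2.9, -2.85, 0], [0, 0, -4], 1],
  [[2.9, -2.85, 0], [0, 0, -4], 1],
  [[2.9, -2.85, 0], [0, 0, -4], 1],
])

```text
t: 1.1
eef_pos: [411.0, 340.2, 214.5]
tcp_rot: [-3.141, -0.0, 2.218]
ft_force: [0.8, 0.6, 0.3]
opening: 1.0
grip_force: 0.0
```

Call:
move_arm([
  [[2.9, -2.85, 0], [0, 0, -4], 1],
  [[2.9, -2.85, 0], [0, 0, -4], 1],
  [[2.9, -2.85, 0], [0, 0, -4], 1],
  [[2.9, -2.85, 0], [0, 0, -4], 1],
  [[2.9, -2.85, 0], [0, 0, -4], 1],
  [[2.9, -2.85, 0], [0, 0, -4], 1],
  [[2.9, -2.85, 0], [0, 0, -4], 1],
  [[2.5, -2.7, 0], [0, 0, -4], 1],
  [[0, 0, 0], [0, 0, 0], 1],
  [[0, 0, 0], [0, 0, 0], 1],
])

```text
t: 2.1
eef_pos: [638.0, 114.5, 213.9]
tcp_rot: [-3.14, -0.0, 1.661]
ft_force: [-0.1, 0.3, -0.6]
opening: 1.001
grip_force: 0.0
```

Call:
move_arm([
  [[0, 0, -3], [0, 0, 0.3], 0.8],
  [[0, 0, -4], [0, 0, 0], 0.6],
  [[0, 0, -4], [0, 0, 0], 0.5],
  [[0, 0, -4], [0, 0, 0], 0.5],
  [[0, 0, -3], [0, 0, 0], 0.5],
  [[0, 0, -1.5], [0, 0, 0], 0.5],
  [[0, 0, -0.5], [0, 0, 0], 0.5],
  [[0, 0, 0], [0, 0, 0], 0.5],
])

```text
t: 2.9
eef_pos: [638.1, 115.6, 15.2]
tcp_rot: [3.141, -0.0, 1.668]
ft_force: [-1.4, 0.2, 0.5]
opening: 0.503
grip_force: 0.0
```

Run:
```python
from h import *
snap('scene','s1.png',(290,150,450,270),5)
s=state();print(s['eef_pos'],s['opening'],s['ft_force'])
```

```text
[638.5524683  115.46468475  15.88047214] 0.501828251636254 [ 0.25685926 -0.18289684  0.35788295]
```

View pics/s1.png

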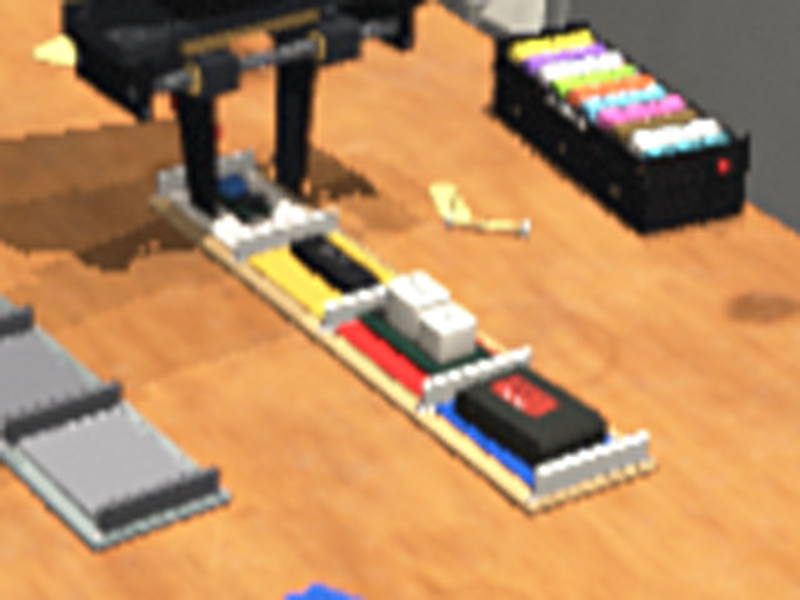

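The fingers straddle the driver board at about (240,195) in the crop. I'll lower a little and close.

Call:
move_arm([
  [[0, 0, -0.2], [0, 0, 0], 0.5],
  [[0, 0, -0.15], [0, 0, 0], 0.5],
  [[0, 0, 0], [0, 0, 0], 0],
  [[0, 0, 0], [0, 0, 0], 0],
  [[0, 0, 0], [0, 0, 0], 0],
  [[0, 0, 0], [0, 0, 0], 0],
  [[0, 0, 0], [0, 0, 0], 0],
  [[0, 0, 0], [0, 0, 0], 0],
])

```text
t: 3.75
eef_pos: [638.1, 115.0, 11.2]
tcp_rot: [3.142, 0.0, 1.667]
ft_force: [-0.4, 0.1, 1.4]
opening: 0.184
grip_force: 30.0
```

Call:
move_arm([
  [[0, 0, 0.5], [0, 0, 0], 0],
  [[0, 0, 1.5], [0, 0, 0], 0],
  [[0, 0, 2.5], [0, 0, 0], 0],
  [[0, 0, 2.5], [0, 0, 0], 0],
  [[0, 0, 1], [0, 0, 0], 0],
  [[-0.7, -0.8, 0], [0, 0, 0.9], 0],
  [[-1.5, -1.8, 0], [0, 0, 0], 0],
  [[-2, -2.4, 0], [0, 0, 0], 0],
  [[-2, -2.4, 0], [0, 0, 0], 0],
  [[-2, -2.4, 0], [0, 0, 0], 0],
])

```text
t: 4.75
eef_pos: [554.0, 16.0, 90.1]
tcp_rot: [-3.14, -0.0, 1.684]
ft_force: [-1.3, -1.0, 0.4]
opening: 0.175
grip_force: 30.0
```

Call:
move_arm([
  [[-2, -2.4, 0], [0, 0, 0], 0],
  [[-2, -2.4, 0], [0, 0, 0], 0],
  [[-2, -2.4, 0], [0, 0, 0], 0],
  [[-1.4, -1.6, 0], [0, 0, 0], 0],
  [[-0.6, -0.6, 0], [0, 0, 0], 0],
  [[0, 0, 0], [0, 0, 0], 0],
  [[0, 0, 0], [0, 0, 0], 0],
])

```text
t: 5.45
eef_pos: [476.3, -76.7, 91.0]
tcp_rot: [3.142, -0.0, 1.683]
ft_force: [-0.3, 0.9, -0.3]
opening: 0.181
grip_force: 30.0
```

Call:
move_arm([
  [[0, 0, -1.5], [0, 0, 0], 0],
  [[0, 0, -2.5], [0, 0, 0], 0],
  [[0, 0, -2], [0, 0, 0], 0],
  [[0, 0, -1.2], [0, 0, 0], 0],
  [[0, 0, -0.4], [0, 0, 0], 0],
  [[0, 0, -0.2], [0, 0, 0], 0],
  [[0, 0, 0], [0, 0, 0], 0],
  [[0, 0, 0], [0, 0, 0], 0],
])

```text
t: 6.25
eef_pos: [476.4, -77.0, 13.8]
tcp_rot: [3.141, 0.0, 1.683]
ft_force: [-0.5, -0.0, -0.0]
opening: 0.178
grip_force: 30.0
```

Call:
move_arm([
  [[0, 0, -0.1], [0, 0, 0], 0],
  [[0, 0, -0.1], [0, 0, 0], 0],
  [[0, 0, 0], [0, 0, 0], 0],
])

```text
t: 6.55
eef_pos: [476.1, -77.0, 11.3]
tcp_rot: [3.141, 0.0, 1.683]
ft_force: [0.6, -0.5, -0.7]
opening: 0.183
grip_force: 30.0
```

Call:
move_arm([
  [[0, 0, 0], [0, 0, 0], 0.25],
  [[0, 0, 0], [0, 0, 0], 0.5],
  [[0, 0, 0], [0, 0, 0], 0.5],
  [[0, 0, 0], [0, 0, 0], 0.5],
  [[0, 0, 0.5], [0, 0, 0], 0.5],
  [[0, 0, 2], [0, 0, 0], 0.5],
  [[0, 0, 3], [0, 0, 0], 0.5],
  [[0, 0, 2.5], [0, 0, 0], 0.5],
  [[2.1, 1.2, 0], [0, 0, -2.4], 0.5],
  [[3, 1.9, 0], [0, 0, 0], 0.5],
])

```text
t: 7.55
eef_pos: [527.3, -46.2, 92.7]
tcp_rot: [3.14, 0.0, 1.638]
ft_force: [0.6, 0.1, 0.1]
opening: 0.499
grip_force: 0.0
```

Call:
move_arm([
  [[3, 1.9, 0], [0, 0, 0], 0.5],
  [[3, 1.9, 0], [0, 0, 0], 0.5],
  [[3, 1.9, 0], [0, 0, 0], 0.5],
  [[2, 1.3, 0], [0, 0, 0], 0.5],
  [[1, 0.6, 0], [0, 0, 0], 0.5],
  [[0, 0, 0], [0, 0, 0], 0.5],
  [[0, 0, 0], [0, 0, 0], 0.5],
])

```text
t: 8.25
eef_pos: [646.1, 29.6, 91.1]
tcp_rot: [-3.141, -0.0, 1.641]
ft_force: [-0.4, -0.8, -0.3]
opening: 0.5
grip_force: 0.0
```

Run:
```python
from h import *
snap('top','t1.png',(204,145,404,295),4)
```

```text
(no output)
```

View pics/t1.png

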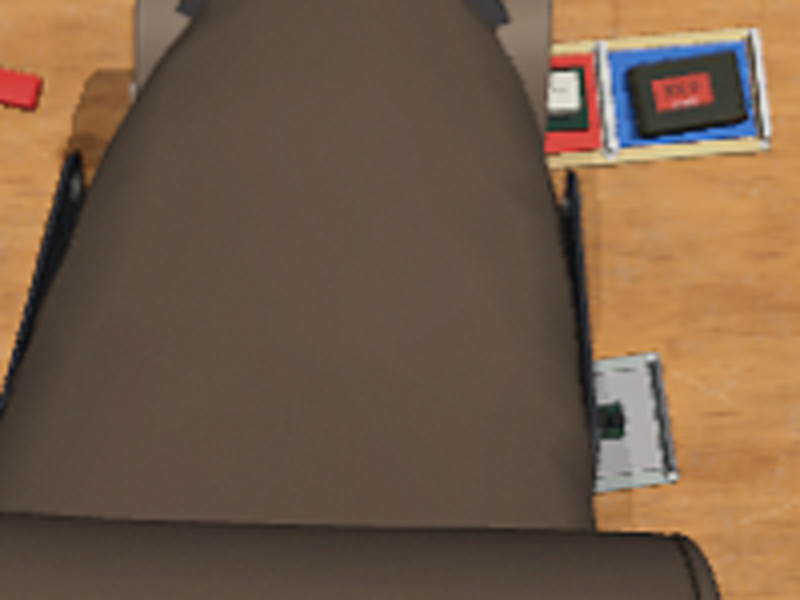

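The driver stands in the rightmost fitting bay, with its end at crop pixel (622,420). Next is the speed controller.

Call:
move_arm([
  [[0, 0, -2], [0, 0, 0], 0.5],
  [[0, 0, -3], [0, 0, 0], 0.5],
  [[0, 0, -2], [0, 0, 0], 0.5],
  [[0, 0, -0.8], [0, 0, 0], 0.5],
  [[0, 0, -0.2], [0, 0, 0], 0.5],
  [[0, 0, 0], [0, 0, 0], 0],
  [[0, 0, 0], [0, 0, 0], 0],
  [[0, 0, 0], [0, 0, 0], 0],
  [[0, 0, 0], [0, 0, 0], 0],
  [[0, 0, 0], [0, 0, 0], 0],
])

```text
t: 9.3
eef_pos: [647.3, 30.1, 11.7]
tcp_rot: [3.141, 0.0, 1.641]
ft_force: [-1.6, -0.5, 3.9]
opening: 0.188
grip_force: 30.0
```

Call:
move_arm([
  [[0, 0, 0.5], [0, 0, 0], 0],
  [[0, 0, 1.5], [0, 0, 0], 0],
  [[0, 0, 2.5], [0, 0, 0], 0],
  [[0, 0, 2.5], [0, 0, 0], 0],
  [[0, 0, 1], [0, 0, 0], 0],
  [[-1, -0.1, 0], [0, 0, 1.2], 0],
  [[-2, -0.3, 0], [0, 0, 1.2], 0],
  [[-2.5, -0.3, 0], [0, 0, 0], 0],
  [[-2.5, -0.3, 0], [0, 0, 0], 0],
  [[-2.5, -0.3, 0], [0, 0, 0], 0],
])

```text
t: 10.3
eef_pos: [539.7, 17.0, 90.2]
tcp_rot: [-3.14, -0.0, 1.684]
ft_force: [-0.0, 0.2, -1.8]
opening: 0.187
grip_force: 30.0
```

Call:
move_arm([
  [[-2.5, -0.3, 0], [0, 0, 0], 0],
  [[-2.5, -0.3, 0], [0, 0, 0], 0],
  [[-1.5, -0.3, 0], [0, 0, 0], 0],
  [[-1, -0.1, 0], [0, 0, 0], 0],
  [[0, 0, 0], [0, 0, 0], 0],
  [[0, 0, 0], [0, 0, 0], 0],
])

```text
t: 10.9
eef_pos: [467.5, 7.1, 91.1]
tcp_rot: [3.141, 0.0, 1.683]
ft_force: [-0.1, -0.6, 0.4]
opening: 0.186
grip_force: 30.0
```

Call:
move_arm([
  [[0, 0, -1.5], [0, 0, 0], 0],
  [[0, 0, -2.5], [0, 0, 0], 0],
  [[0, 0, -2], [0, 0, 0], 0],
  [[0, 0, -1.2], [0, 0, 0], 0],
  [[0, 0, -0.4], [0, 0, 0], 0],
  [[0, 0, -0.2], [0, 0, 0], 0],
  [[0, 0, -0.1], [0, 0, 0], 0],
  [[0, 0, -0.1], [0, 0, 0], 0],
  [[0, 0, 0], [0, 0, 0], 0],
])

```text
t: 11.8
eef_pos: [467.4, 7.1, 11.7]
tcp_rot: [3.14, 0.0, 1.683]
ft_force: [0.7, -0.5, -0.1]
opening: 0.187
grip_force: 30.0
```

Call:
move_arm([
  [[0, 0, -0.04], [0, 0, 0], 0],
  [[0, 0, 0], [0, 0, 0], 0.25],
  [[0, 0, 0], [0, 0, 0], 0.5],
  [[0, 0, 0], [0, 0, 0], 0.5],
  [[0, 0, 0], [0, 0, 0], 0.5],
  [[0, 0, 0.54], [0, 0, 0], 0.5],
  [[0, 0, 2], [0, 0, 0], 0.5],
  [[0, 0, 3], [0, 0, 0], 0.5],
  [[0, 0, 2.5], [0, 0, 0], 0.5],
  [[2, -0.6, 0], [0, 0, -2.9], 0.5],
])

```text
t: 12.8
eef_pos: [486.7, 1.4, 94.3]
tcp_rot: [3.139, 0.001, 1.633]
ft_force: [0.5, 0.3, -0.1]
opening: 0.498
grip_force: 0.0
```

Call:
move_arm([
  [[3, -1, 0], [0, 0, 0], 0.5],
  [[3.5, -1, 0], [0, 0, 0], 0.5],
  [[3.5, -1, 0], [0, 0, 0], 0.5],
  [[3.5, -1, 0], [0, 0, 0], 0.5],
  [[2, -0.7, 0], [0, 0, 0], 0.5],
  [[1, -0.3, 0], [0, 0, 0], 0.5],
  [[0, 0, 0], [0, 0, 0], 0.5],
  [[0, 0, 0], [0, 0, 0], 0.5],
])

```text
t: 13.6
eef_pos: [651.0, -48.6, 91.1]
tcp_rot: [-3.141, -0.0, 1.633]
ft_force: [-0.0, 0.2, 1.0]
opening: 0.499
grip_force: 0.0
```

Call:
move_arm([
  [[0.15, 0, -2], [0, 0, 0], 0.5],
  [[0, 0, -3], [0, 0, 0], 0.5],
  [[0, 0, -1.5], [0, 0, 0], 0.5],
  [[0, 0, -0.5], [0, 0, 0], 0.5],
  [[0, 0, -0.15], [0, 0, 0], 0.5],
  [[0, 0, 0], [0, 0, 0], 0],
  [[0, 0, 0], [0, 0, 0], 0],
  [[0, 0, 0], [0, 0, 0], 0],
  [[0, 0, 0], [0, 0, 0], 0],
  [[0, 0, 0], [0, 0, 0], 0],
])

```text
t: 14.6
eef_pos: [653.7, -49.0, 20.2]
tcp_rot: [3.141, 0.0, 1.632]
ft_force: [-0.9, 0.4, 4.0]
opening: 0.213
grip_force: 30.0
```

Call:
move_arm([
  [[0, 0, 0.5], [0, 0, 0], 0],
  [[0, 0, 1.5], [0, 0, 0], 0],
  [[0, 0, 2.5], [0, 0, 0], 0],
  [[0, 0, 2.5], [0, 0, 0], 0],
  [[0, 0, 1], [0, 0, 0], 0],
  [[-1, 0.7, 0], [0, 0, 1.5], 0],
  [[-2, 1.4, 0], [0, 0, 1.4], 0],
  [[-2.5, 1.8, 0], [0, 0, 0], 0],
  [[-2.5, 1.8, 0], [0, 0, 0], 0],
  [[-2.5, 1.8, 0], [0, 0, 0], 0],
])

```text
t: 15.6
eef_pos: [546.1, 27.0, 98.6]
tcp_rot: [-3.14, -0.0, 1.684]
ft_force: [0.8, -0.7, 0.1]
opening: 0.213
grip_force: 30.0
```

Call:
move_arm([
  [[-2.5, 1.8, 0], [0, 0, 0], 0],
  [[-2.5, 1.8, 0], [0, 0, 0], 0],
  [[-2, 1.4, 0], [0, 0, 0], 0],
  [[-1.4, 1, 0], [0, 0, 0], 0],
  [[-0.7, 0.4, 0], [0, 0, 0], 0],
  [[0, 0, 0], [0, 0, 0], 0],
  [[0, 0, 0], [0, 0, 0], 0],
])

```text
t: 16.3
eef_pos: [458.3, 89.8, 99.6]
tcp_rot: [3.141, 0.0, 1.683]
ft_force: [0.6, 0.7, 0.1]
opening: 0.208
grip_force: 30.0
```

Call:
move_arm([
  [[-0.05, 0.04, -1.5], [0, 0, 0], 0],
  [[0, 0, -2.5], [0, 0, 0], 0],
  [[0, 0, -2], [0, 0, 0], 0],
  [[0, 0, -1.2], [0, 0, 0], 0],
  [[0, 0, -0.4], [0, 0, 0], 0],
  [[0, 0, -0.2], [0, 0, 0], 0],
  [[0, 0, -0.1], [0, 0, 0], 0],
  [[0, 0, -0.1], [0, 0, 0], 0],
  [[0, 0, 0], [0, 0, 0], 0],
])

```text
t: 17.2
eef_pos: [457.4, 90.4, 20.2]
tcp_rot: [3.14, 0.0, 1.683]
ft_force: [0.7, 0.1, 0.2]
opening: 0.212
grip_force: 30.0
```

Call:
move_arm([
  [[0, 0, -0.04], [0, 0, 0], 0],
  [[0, 0, 0], [0, 0, 0], 0.25],
  [[0, 0, 0], [0, 0, 0], 0.5],
  [[0, 0, 0], [0, 0, 0], 0.5],
  [[0, 0, 0], [0, 0, 0], 0.5],
  [[0, 0, 0.54], [0, 0, 0], 0.5],
  [[0, 0, 2], [0, 0, 0], 0.5],
  [[0, 0, 3], [0, 0, 0], 0.5],
  [[0, 0, 2.5], [0, 0, 0], 0.5],
  [[1.6, -1.8, 0], [0, 0, 1], 0.5],
])

```text
t: 18.2
eef_pos: [473.0, 73.5, 102.8]
tcp_rot: [3.138, 0.0, 1.703]
ft_force: [-0.5, 0.3, -1.0]
opening: 0.499
grip_force: 0.0
```

Call:
move_arm([
  [[3, -3.5, 0], [0, 0, 1.2], 0.75],
  [[3, -3.5, 0], [0, 0, 0], 0.75],
  [[3, -3.5, 0], [0, 0, 0], 0.75],
  [[3, -3.5, 0], [0, 0, 0], 0.75],
  [[3, -3.5, 0], [0, 0, 0], 0.75],
  [[2, -2.2, 0], [0, 0, 0], 0.75],
  [[1, -1.15, 0], [0, 0, 0], 0.75],
  [[0, 0, 0], [0, 0, 0], 0.75],
  [[0, 0, 0], [0, 0, 0], 0.75],
])

```text
t: 19.1
eef_pos: [652.4, -135.6, 99.5]
tcp_rot: [-3.141, -0.0, 1.721]
ft_force: [-0.2, 0.1, -0.9]
opening: 0.75
grip_force: 0.0
```

Run:
```python
from h import *
snap('top','t2.png',(204,145,404,295),4); snap('scene','s2.png',(230,150,430,270),4)
```

```text
(no output)
```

View pics/s2.png

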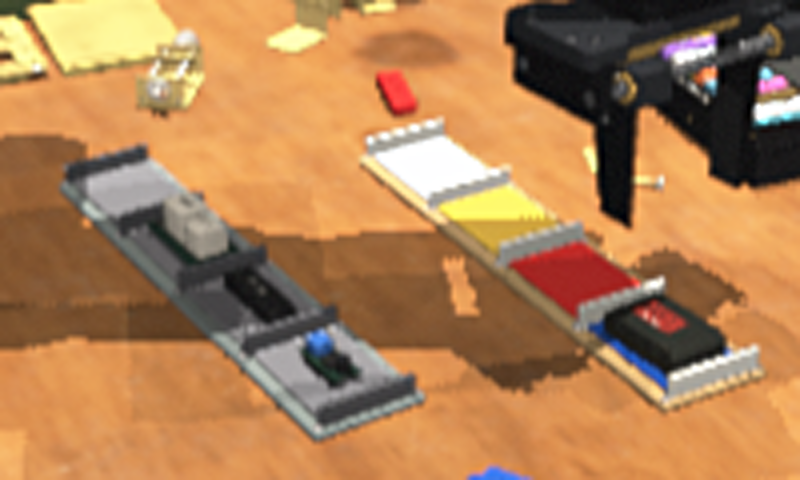

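View pics/t2.png

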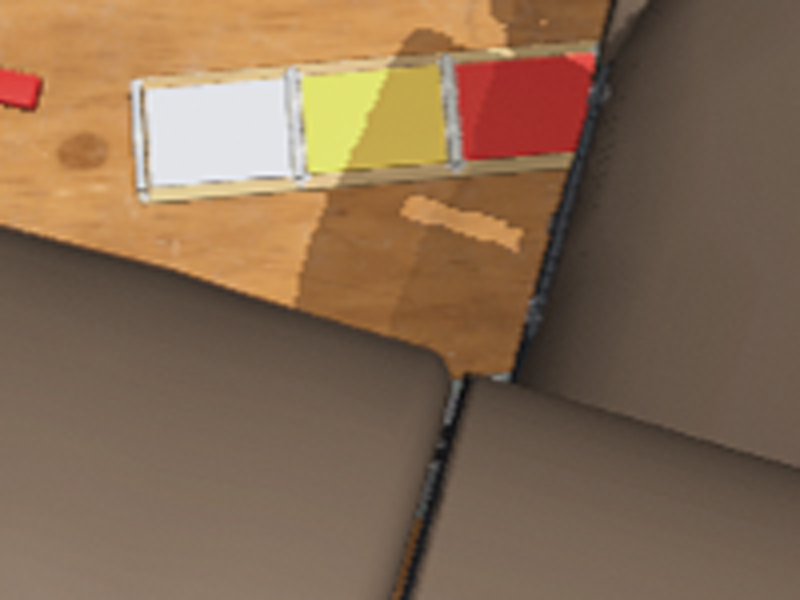

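Three modules stand in their bays: driver at (330,350), speed controller at (262,290) and relay at (197,225) in the scene crop. The radio is still at (665,330). Now I'll take the radio.

Call:
move_arm([
  [[0.1, -0.05, -2], [0, 0, 0], 0.75],
  [[0, 0, -3], [0, 0, 0], 0.75],
  [[0, 0, -2.5], [0, 0, 0], 0.75],
  [[0, 0, -1], [0, 0, 0], 0.75],
  [[0, 0, -0.25], [0, 0, 0], 0.75],
  [[0, 0, 0], [0, 0, 0], 0],
  [[0, 0, 0], [0, 0, 0], 0],
  [[0, 0, 0], [0, 0, 0], 0],
  [[0, 0, 0], [0, 0, 0], 0],
  [[0, 0, 0], [0, 0, 0], 0],
])

```text
t: 20.2
eef_pos: [654.2, -136.6, 12.7]
tcp_rot: [3.141, 0.0, 1.721]
ft_force: [-0.5, 0.0, 3.8]
opening: 0.394
grip_force: 30.0
```

Call:
move_arm([
  [[0, 0, 0.5], [0, 0, 0], 0],
  [[0, 0, 1.5], [0, 0, 0], 0],
  [[0, 0, 2.5], [0, 0, 0], 0],
  [[0, 0, 2.5], [0, 0, 0], 0],
  [[0, 0, 1], [0, 0, 0], 0],
  [[-0.6, 0.8, 0], [0, 0, -1.1], 0],
  [[-1.1, 1.7, 0], [0, 0, -1.1], 0],
  [[-1.9, 2.87, 0], [0, 0, 0], 0],
  [[-1.9, 2.87, 0], [0, 0, 0], 0],
  [[-1.9, 2.87, 0], [0, 0, 0], 0],
])

```text
t: 21.2
eef_pos: [578.1, -24.0, 91.1]
tcp_rot: [-3.14, -0.001, 1.682]
ft_force: [0.8, -0.2, -0.6]
opening: 0.398
grip_force: 30.0
```

Call:
move_arm([
  [[-1.9, 2.87, 0], [0, 0, 0], 0],
  [[-1.9, 2.87, 0], [0, 0, 0], 0],
  [[-1.9, 2.87, 0], [0, 0, 0], 0],
  [[-1.9, 2.87, 0], [0, 0, 0], 0],
  [[-1.9, 2.87, 0], [0, 0, 0], 0],
  [[-1.9, 2.87, 0], [0, 0, 0], 0],
  [[-1.1, 1.7, 0], [0, 0, 0], 0],
  [[-0.64, 0.96, 0], [0, 0, 0], 0],
  [[0, 0, 0], [0, 0, 0], 0],
  [[0, 0, 0], [0, 0, 0], 0],
])

```text
t: 22.2
eef_pos: [448.9, 173.1, 92.0]
tcp_rot: [3.142, 0.0, 1.683]
ft_force: [0.6, -0.9, -0.4]
opening: 0.395
grip_force: 30.0
```

Call:
move_arm([
  [[-0.05, 0.05, -1.5], [0, 0, 0], 0],
  [[0, 0, -2.5], [0, 0, 0], 0],
  [[0, 0, -2], [0, 0, 0], 0],
  [[0, 0, -1.2], [0, 0, 0], 0],
  [[0, 0, -0.4], [0, 0, 0], 0],
  [[0, 0, -0.2], [0, 0, 0], 0],
  [[0, 0, -0.1], [0, 0, 0], 0],
  [[0, 0, -0.1], [0, 0, 0], 0],
  [[0, 0, 0], [0, 0, 0], 0],
])

```text
t: 23.1
eef_pos: [448.4, 173.9, 12.6]
tcp_rot: [3.141, -0.0, 1.683]
ft_force: [0.9, 0.1, 0.5]
opening: 0.399
grip_force: 30.0
```

Call:
move_arm([
  [[0, 0, -0.04], [0, 0, 0], 0],
  [[0, 0, 0], [0, 0, 0], 0.5],
  [[0, 0, 0], [0, 0, 0], 0.7],
  [[0, 0, 0], [0, 0, 0], 0.7],
  [[0, 0, 0], [0, 0, 0], 0.7],
  [[0, 0, 0.54], [0, 0, 0], 0.7],
  [[0, 0, 2], [0, 0, 0], 0.7],
  [[0, 0, 4], [0, 0, 0], 0.7],
  [[0, 0, 4], [0, 0, 0], 0.7],
  [[0, 0, 3], [0, 0, 0], 0.7],
])

```text
t: 24.1
eef_pos: [448.3, 173.9, 149.7]
tcp_rot: [3.14, -0.0, 1.683]
ft_force: [0.6, 0.9, -0.7]
opening: 0.699
grip_force: 0.0
```

Call:
move_arm([
  [[-1, 4, 0], [0, 0, 4], 0.7],
  [[-2, 4, 0], [0, 0, 4], 0.7],
  [[-2, 4, 0], [0, 0, 4], 0.7],
  [[-2, 4, 0], [0, 0, 4], 0.7],
  [[-3, 4, 0], [0, 0, 4], 0.7],
  [[-3, 4, 0], [0, 0, 4], 0.7],
  [[-3, 4, 0], [0, 0, 4], 0.7],
  [[-3, 4, 0], [0, 0, 4], 0.7],
  [[-3, 3, 0], [0, 0, 4], 0.7],
  [[0, 0, 0], [0, 0, 0], 0.7],
])

```text
t: 25.1
eef_pos: [224.8, 526.5, 147.3]
tcp_rot: [3.141, -0.001, 2.318]
ft_force: [0.0, -1.0, -0.5]
opening: 0.698
grip_force: 0.0
```

Run:
```python
from h import *
snap('top','t3.png',(200,225,380,295),4.4); snap('scene','s3.png',(230,150,430,270),4)
```

```text
(no output)
```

View pics/t3.png

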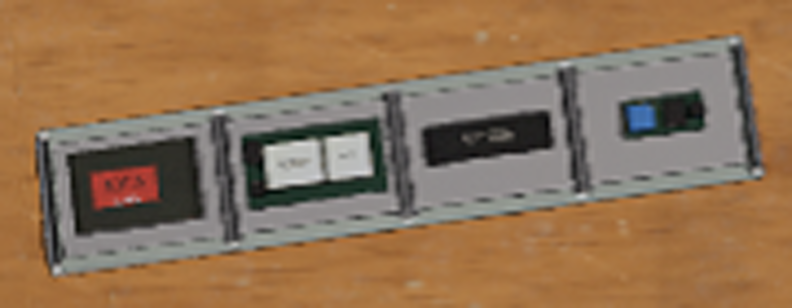

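View pics/s3.png

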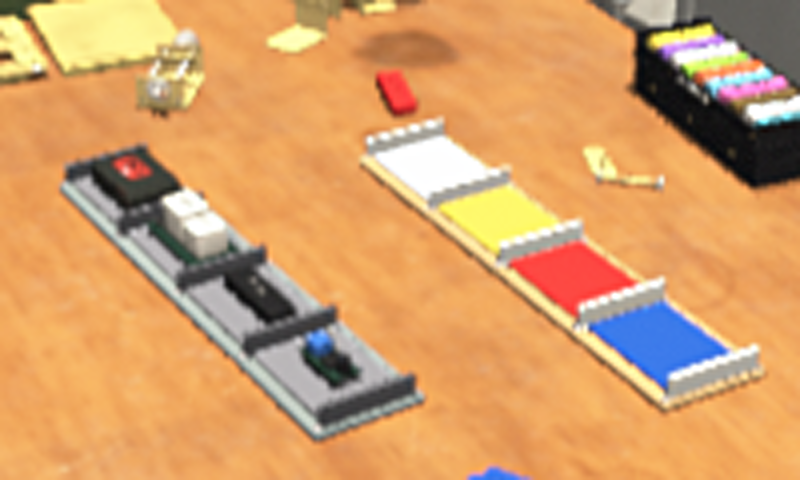

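All four modules are centred in their bays, upright and aligned: radio (137,185), relay (315,163), speed controller (487,138), driver (662,115) in the top crop. I'm handing the job in.

```bash
python3 -c "
from cell import env
print(env.job_done())"
```

```text
the job is handed in; nothing more can be done
None
```

The job is handed in: all four modules are in the fitting rack in reverse order, left to right radio receiver, relay board, speed controller and driver board, each released upright in the middle of its bay after about 25 s of robot time.

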